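Line up the sample pots along the tilting tray's fence

TASK

There are two hinged tilting trays on the classroom table. Take the one with the three round lidded pots by its bar handle and tip it up until all three pots have slid down into a single row against the metal fence on its hinged side; then lower it back down flat, without dropping it, and let go, leaving the pots standing in their row.

Things in the scene. Friction and masses are not known exactly. Their poses are not given: they have to be found in the camera images.
- tray: Plywood tray with the three pots, hinged on a fixed stand. Origin on the hinge axis, mid width, 30 mm above the table. Flat: x level from handle to hinge (away from the robot), y along the hinge, z up. Turns 0 to 45 degrees about y, handle side rising; falls if let go. Inside x -180 to -10 mm, y +-95, floor at z 10, lips 15 high; aluminium fence 28 high, inner face x -10. A like tray beside it holds rubbers.
- bar (a point): Middle of that tray's handle: a round steel bar, 10 mm thick, parallel to the tray's y, at x -235, z 12 mm in the tray's frame; 42 mm above the table when flat. Free over 38 mm either side of the middle, 45 mm from the tray; only the table is under it. Pinch from above; it can turn between the fingers. About 4 N lifts tray and pots (0.6 kg). Pots start to slide at 13 to 21 degrees; 30 to 35 is ample.
- pot1: One of three identical lidded pots standing loose in the tray: round, white plastic with a grey lid, 40 mm diameter, 32 mm high, 35 to 70 g; origin at the centre of its underside, z up its axis. It starts 55 to 125 mm short of the fence, in a free lane of its own beside the other two.
- pot2: Another of three identical lidded pots standing loose in the tray: round, white plastic with a grey lid, 40 mm diameter, 32 mm high, 35 to 70 g; origin at the centre of its underside, z up its axis. It starts 55 to 125 mm short of the fence, in a free lane of its own beside the other two.
- pot3: The last of three identical lidded pots standing loose in the tray: round, white plastic with a grey lid, 40 mm diameter, 32 mm high, 35 to 70 g; origin at the centre of its underside, z up its axis. It starts 55 to 125 mm short of the fence, in a free lane of its own beside the other two.
There are look-alikes about, which are no part of the job. Leave any purple look-alike of the pot1 alone. Leave any orange look-alike of the pot3 alone.

How it is judged (in metres and radians):
On the way, in this order (a step that is already met when the one before it is completed fails the run):
1. the tray with the pots is tipped up by more than 8 degrees (angle between tray's own z axis and vertical above 0.14 rad), for 0.1 s.
2. all three pots are in the tray against the fence while it is still tipped (x of each of pot1, pot2, pot3 in the frame of tray above -0.042 m and z of pot1 in the frame of tray between 0.002 and 0.018 m and z of pot2 in the frame of tray between 0.002 and 0.018 m and z of pot3 in the frame of tray between 0.002 and 0.018 m and angle between tray's own z axis and vertical above 0.1 rad), for 0.2 s.
At the end, for the whole second after the job is handed in: The tray lies flat again (within 3 degrees) and still, and all three pots stand upright (within 10 degrees) and at rest on its floor in one row, each within about 12 mm of the fence (x of each of pot1, pot2, pot3 in the frame of tray above -0.042 m and z of pot1 in the frame of tray between 0.002 and 0.018 m and z of pot2 in the frame of tray between 0.002 and 0.018 m and z of pot3 in the frame of tray between 0.002 and 0.018 m and angle between each of pot1, pot2, pot3's own z axis and vertical below 0.17 rad and linear speed of each of pot1, pot2, pot3 below 0.02 m/s and angle between tray's own z axis and vertical below 0.05 rad and angular speed of tray below 0.1 rad/s); the robot touches nothing.
It fails at once if the tray is dropped or flung (turns faster than 3 rad/s) (angular speed of tray above 3 rad/s).
It also fails if it takes over 42 s, if anything falls off the work surface, if the arm or the gripper's body presses on something with over 40 N, if the wrist force passes 120 N, or if a joint passes its speed limit or range.

ROBOT

A 6-joint arm with a two-finger parallel gripper is mounted at the origin on the work surface. World frame = base frame: x ahead of the robot, y to its left, z up, the work surface at z = 0. Lengths are in m, angles in degrees, forces in N, time in s.
With the tool pointing down it reaches from about 0.25 to 0.725 m from the base axis. Payload 9.7 kg.
Tool frame: the origin (TCP) lies at the very end of the fingers, on their centre line; the grasp point (between the pads) lies grasp_offset behind it (grasp_offset is the distance from the TCP to the grasp point, in m); z points along the fingers, y is the line along which they close (so a half turn about z gives the same grasp; the last joint's range is limited). The gripper opens to 85 mm and grips with 20 to 120 N. Pads are 22 mm wide; open, the fingers measure 114 mm over their backs; the gripper's body (76 mm by 85 mm) begins 54 mm behind the grasp point. The pads swing forward as they close: fully open they stand 13 mm farther back than shut.
Start: joints at [63.541, 4.979, 10.078, 95.1, 0, 90], TCP at [0.245, 0.492, 0.231] pointing down, gripper open.
Joint ranges: [-179.16, 179.16], [-48.56, 103.87], [-65.8, 70.77], [-126.05, 130.52], [-82.76, 87.17], [-180, 180]. Speed limits (degrees/s): [127.2, 127.2, 147.25, 180, 180, 180].

INTERFACE

Orientations are given as [roll, pitch, yaw] about the fixed x, y, z axes, in that order (R = Rz(yaw) Ry(pitch) Rx(roll)).
In Python, from workcell import get_obs, camera, calibration, job_done, recognise, cut_out, mark_of, grasp_offset gives the robot as it stands.
- The arm moves only by the tool servo_tool, never from a script. Its argument "moves" is a list of rows, each a list of 3 entries, a list of its own where there are three numbers: the turn, a rotation vector about the tool's x, y, z in degrees, then the shift along the tool's x, y, z in m, then the opening in per cent of the stroke, from 0 (shut) to 100 (fully open). In form: [[[ax, ay, az], [x, y, z], claw], ...]. A call has 1 to 12 rows; each row shifts and turns the commanded pose from where the row before left it, along the tool's axes as they then stand; what a row does not reach is not made up. A row lasts 1/10 s, in which the tool goes at most 50 mm and 8.59 degrees, less where a joint would pass 70% of its speed; a pose out of reach is approached as far as the arm can. A call is refused whole if a number of a shift passes 0.05 or a number of a turn 8.59, either way. A call with a gripper value outside its range is refused whole. The fingers move at their own pace and stop on an object; "force" is the grip in N (left out, the last holds). Time passes only in rows, so rows that do not move let the fingers close. It gives the time, the measured TCP pose, the force, the opening and the grip force at its end, in the units of the state.
- get_obs(): the state, without advancing time (a new reading comes with each control period).
- camera(name): name is "side" or "top"; returns (picture, depth): 400x640x3 uint8, red, green, blue; 400x640 float32, m along the optical axis (not along the pixel's ray), 0 where there is no reading.
- calibration(name): a dict with "camera_matrix" (3x3 intrinsics, pixels), "dist" ([k1, k2, p1, p2, k3] as OpenCV has them; the pictures are not rectified), "R" (3x3) and "t" (3): a world point X has camera coordinates R X + t. Camera axes: x right, y down, z forward; pixel columns grow to the right and rows downward; lengths in m; the calibration is good to about 2 mm. A picture is of the moment at which its call begins. calibration takes no time and is no camera call.
- job_done(): hands the job in; it is judged then, once.
Trained networks look in the newest picture that a camera, given by its name, has taken for a name from the list of things; names that differ only in an ending like _2 or _b are one class to them, and where a whole thing is asked for, a point or a joint stands for the part that bears it (a point fixed in the world has none). Each returns a list of dicts, best first, with "score" (0 to 1); they miss things now and then, are a little off and sometimes report something else, mostly with a low value. They report only what shows in the picture. A call takes as long as a camera call. They do not tell look-alikes from the thing itself.
- recognise(name, camera): "xyz" ([x, y, z] in m, in the coordinates of the camera as it stood for that picture, good to about 4 mm: the middle of the surface that is visible of it).
- cut_out(name, camera): "mask" (400x640 bool, what is visible of it).
- mark_of(name, camera): "xyz" ([x, y, z] in m, in the coordinates of the camera as it stood for that picture, good to about 4 mm: a listed point, or the origin of a listed thing).
The state is a dict: "time": time; "q": joint angles; "qd": joint speeds; "joint_efforts": joint torques, N m; "ee_pos": TCP position; "tcp_rot": TCP orientation; "wrist_force": force on the tool from outside, world axes, zero at the start; "torque": the same for the moment, N m; "opening": finger opening in m; "grasp_force": force on a finger pad.
Only numpy, scipy, OpenCV 4.12 (cv2) and the standard library are available. Lean on these libraries where they do the work, as an engineer would, in place of code of your own. Each camera call takes 0.05 s, during which the arm holds its last target. There are 200 camera calls.

## Working session

There is one attempt and no reset: what is moved stays moved. The work goes in short steps, Python scripts to look and compute and a tool call to move; the robot and the scene stay as the last step left them, time stands still between calls to the robot, and variables do not carry over. Pictures are saved under pics/ and viewed, at most 10 in all, crops included, and the job is handed in when it is done.

Besides the shell and the picture viewer there is one more tool, called after ">>>" by a JSON object that holds its "method" and its "body". servo_tool: Moves the arm, as the interface text tells. Its arguments: {"type":"object","properties":{"moves":{"type":"array"},"force":{"type":"number"}},"required":["moves"]}

```bash
mkdir -p pics
cat > h.py <<'E'
from workcell import *
import numpy as np, cv2
def w(p,c):
    k=calibration(c); return np.array(k["R"]).T@(np.array(p)-np.array(k["t"]))
def pix(P,c):
    k=calibration(c); R=np.array(k["R"]);
    return cv2.projectPoints(np.array(P,float).reshape(-1,1,3),cv2.Rodrigues(R)[0],np.array(k["t"],float),np.array(k["camera_matrix"]),np.array(k["dist"],float))[0].reshape(-1,2)
E
python3 - <<'E'
from h import *
ims=[]
for c in("top","side"):
    im,d=camera(c); ims.append(im)
    for n,f in(("bar",mark_of),("tray",mark_of),("pot1",recognise)):
        for r in f(n,c): 
            p=w(r["xyz"],c); print(c,n,round(r["score"],2),p.round(3),pix(p,c)[0].round())
    cv2.imwrite(f"pics/{c}.png",im[:,:,::-1])
print(grasp_offset,get_obs())
E
```

```text
top bar 0.73 [ 0.478 -0.155  0.042] [359. 241.]
top tray 0.67 [ 0.699 -0.236  0.025] [394. 141.]
top pot1 0.88 [ 0.565 -0.257  0.071] [410. 197.]
top pot1 0.8 [ 0.593 -0.137  0.07 ] [350. 183.]
top pot1 0.76 [ 0.582 -0.391  0.026] [466. 193.]
top pot1 0.56 [ 0.571 -0.185  0.067] [374. 194.]
top pot1 0.55 [ 0.589 -0.017  0.031] [293. 189.]
side bar 0.97 [ 0.478 -0.152  0.039] [275. 228.]
side tray 0.88 [ 0.696 -0.236  0.028] [378. 252.]
side tray 0.69 [ 0.576 -0.189  0.039] [321. 237.]
side pot1 0.87 [ 0.593 -0.138  0.069] [326. 211.]
side pot1 0.86 [ 0.585 -0.395  0.029] [339. 325.]
side pot1 0.74 [ 0.592 -0.025  0.031] [319. 188.]
side pot1 0.64 [ 0.573 -0.199  0.067] [320. 233.]
side pot1 0.58 [ 0.564 -0.266  0.068] [320. 258.]
0.0187 {'time': 0.4, 'q': array([ 6.35407303e+01,  4.98307214e+00,  1.00709858e+01,  9.50984692e+01,
       -5.32306456e-04,  8.99995134e+01]), 'qd': array([ 0.09753565,  0.05419531,  0.04849471,  0.14183789, -0.0347298 ,
       -0.0623186 ]), 'joint_efforts': array([ 2.31907479e-04, -5.19507480e+01,  4.64378285e+01,  3.57715966e-03,
        2.85871278e-05, -1.79627939e-07]), 'ee_pos': array([0.24504593, 0.49235636, 0.23117931]), 'tcp_rot': array([-1.79989444e+02,  5.32216797e-04,  1.53541217e+02]), 'wrist_force': array([-0.51543991, -0.86184713,  0.02040449]), 'torque': array([-0.00163062,  0.04796294,  0.02729181]), 'grasp_force': 0.0, 'opening': 0.08544441197359331}
```

View pics/top.png

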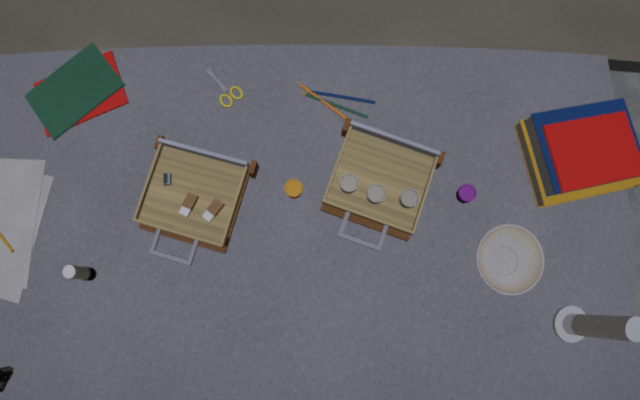

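View pics/side.png

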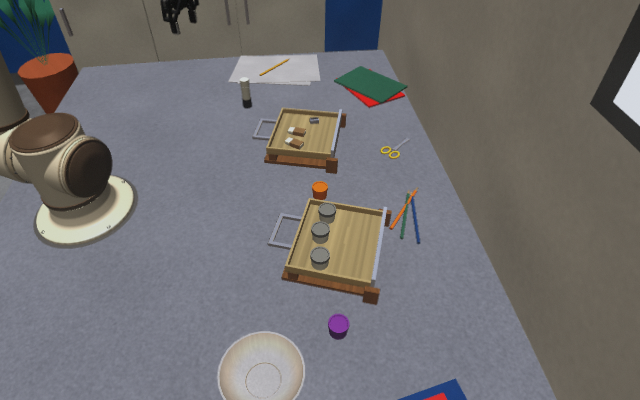

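Tray with pots: top px (382,178), with three white/grey pots at (349,183), (376,194) and (410,198). The similar tray at (193,195) holds rubbers. Orange (293,188) and purple (467,193) are look-alikes on the table. I'll confirm in a crop and measure the yaw.

Run:
```python
from h import *
for yaw in(-17,-20.5):
    t=np.radians(yaw); B=np.array([.478,-.1535]); u=np.array([np.cos(t),np.sin(t)]); v=np.array([-u[1],u[0]])
    H=B+.235*u; print(yaw,H)
im=cv2.imread("pics/top.png").copy()
P=[[*B,.042]]+[[*(B+s*.038*v),.042] for s in(-1,1)]+[[*(H-.01*u+s*.095*v),.058] for s in(-1,1)]+[[*(H-.18*u+s*.095*v),.045] for s in(-1,1)]
S=5;x0,y0=315,110
c=cv2.resize(im[y0:y0+150,x0:x0+145],None,fx=4,fy=4,interpolation=cv2.INTER_CUBIC)
for p in pix(P,"top"): cv2.circle(c,tuple(((p-[x0,y0])*4).astype(int).tolist()),3,(0,0,255),-1)
cv2.imwrite("pics/crop.png",c)
```

```text
-17 [ 0.70273162 -0.22220735]
-20.5 [ 0.69811796 -0.23579873]
```

View pics/crop.png

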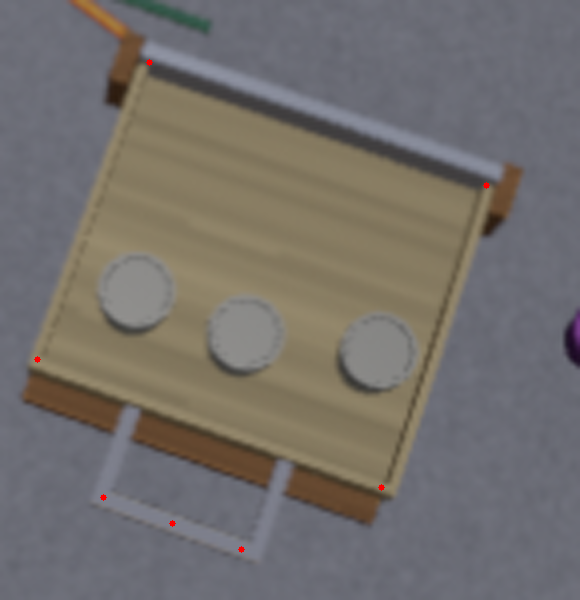

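The crop shows the three grey-lidded pots in the tray with the bar handle. The bar's middle is at crop (176,526), about 2 mm from the estimate, and the tray yaw is about -20°. Target: bar at (0.476, -0.156, 0.042), tool yaw 70.

>>> {"method": "servo_tool", "body": {"moves": [[[0,0,8.35],[0,0,0],45],[[0,0,8.35],[0,0,0],45],[[0,0,8.35],[0,0,0],45],[[0,0,8.35],[0,0,0],45],[[0,0,8.35],[0,0,0],45],[[0,0,8.35],[0,0,0],45],[[0,0,8.35],[0,0,0],45],[[0,0,8.35],[0,0,0],45],[[0,0,8.35],[0,0,0],45],[[0,0,8.35],[0,0,0],45]], "force": 50}}

```text
time: 1.4
ee_pos: [0.2451, 0.4924, 0.2313]
tcp_rot: [180.0, 0.0, 69.7]
wrist_force: [-0.1, 0.0, 0.6]
opening: 0.0384
grasp_force: 0.0
```

>>> {"method": "servo_tool", "body": {"moves": [[[0,0,0],[-0.0353,0.0293,0.0074],45],[[0,0,0],[-0.0353,0.0293,0.0074],45],[[0,0,0],[-0.0353,0.0293,0.0074],45],[[0,0,0],[-0.0353,0.0293,0.0074],45],[[0,0,0],[-0.0353,0.0293,0.0074],45],[[0,0,0],[-0.0353,0.0293,0.0074],45],[[0,0,0],[-0.0353,0.0293,0.0074],45],[[0,0,0],[-0.0353,0.0293,0.0074],45],[[0,0,0],[-0.0353,0.0293,0.0074],45],[[0,0,0],[-0.0353,0.0293,0.0074],45],[[0,0,0],[-0.0353,0.0293,0.0074],45],[[0,0,0],[-0.0353,0.0293,0.0074],45]]}}

```text
time: 2.6
ee_pos: [0.4312, -0.0278, 0.1425]
tcp_rot: [179.9, -0.0, 70.0]
wrist_force: [1.1, 1.3, -0.5]
opening: 0.0384
grasp_force: 0.0
```

>>> {"method": "servo_tool", "body": {"moves": [[[0,0,0],[-0.0353,0.0293,0.0074],45],[[0,0,0],[-0.0353,0.0293,0.0074],45],[[0,0,0],[-0.0353,0.0293,0.0074],45],[[0,0,0],[0,0,0],45],[[0,0,0],[0,0,0],45]]}}

```text
time: 3.1
ee_pos: [0.4771, -0.156, 0.1198]
tcp_rot: [-179.9, -0.0, 69.9]
wrist_force: [-0.8, 0.8, -0.4]
opening: 0.0387
grasp_force: 0.0
```

Run:
```python
from h import *
im,_=camera("side")
for r in mark_of("bar","side"): print(r["score"],w(r["xyz"],"side").round(3))
c=cv2.resize(im[110:310,210:410],None,fx=3,fy=3,interpolation=cv2.INTER_CUBIC)[:,:,::-1].copy()
for p in pix([[.476,-.156,.042],[.477,-.156,.12]],"side"): cv2.circle(c,tuple(((p-[210,110])*3).astype(int).tolist()),3,(0,0,255),-1)
cv2.imwrite("pics/s2.png",c)
```

```text
0.77 [ 0.478 -0.152  0.041]
```

View pics/s2.png

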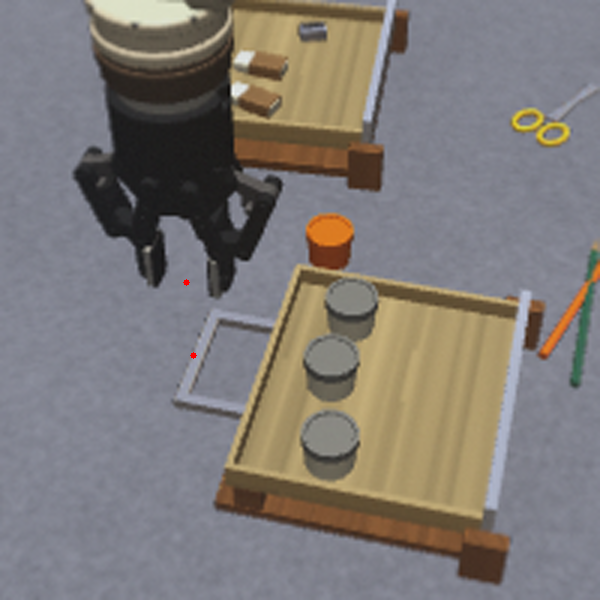

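The fingers hang above the bar. The predicted bar middle at crop (193,355) lies on the bar, so I'll descend and pinch.

>>> {"method": "servo_tool", "body": {"moves": [[[0,0,0],[0,0,0.012],45],[[0,0,0],[0,0,0.012],45],[[0,0,0],[0,0,0.012],45],[[0,0,0],[0,0,0.012],45],[[0,0,0],[0,0,0.012],45],[[0,0,0],[0,0,0.012],45],[[0,0,0],[0,0,0.012],45],[[0,0,0],[0,0,0.012],45],[[0,0,0],[0,0,0],45],[[0,0,0],[0,0,0],20]]}}

```text
time: 4.2
ee_pos: [0.4773, -0.1553, 0.0242]
tcp_rot: [-180.0, 0.0, 70.0]
wrist_force: [0.8, 0.2, 0.6]
opening: 0.0253
grasp_force: 0.0
```

>>> {"method": "servo_tool", "body": {"moves": [[[0,0,0],[0,0,0],0],[[0,0,0],[0,0,0],0],[[0,0,0],[0,0,0],0],[[0,0,0],[0,0,0],0],[[0,0,0],[0,0,0],0],[[0,0,0],[0,0,0],0]]}}

```text
time: 4.8
ee_pos: [0.4788, -0.1558, 0.0252]
tcp_rot: [179.8, -0.0, 70.0]
wrist_force: [4.6, -2.1, -2.9]
opening: 0.0082
grasp_force: 48.6
```

>>> {"method": "servo_tool", "body": {"moves": [[[0,0,0],[0,0.0006,-0.0061],0],[[0,0,0],[0,0.0006,-0.0061],0],[[0,0,0],[0,0.0006,-0.0061],0],[[0,0,0],[0,0.0006,-0.0061],0],[[0,0,0],[0,0.0013,-0.006],0],[[0,0,0],[0,0.0013,-0.006],0],[[0,0,0],[0,0.0013,-0.006],0],[[0,0,0],[0,0.0013,-0.006],0]]}}

```text
time: 5.6
ee_pos: [0.4857, -0.1583, 0.0734]
tcp_rot: [179.9, -0.0, 70.0]
wrist_force: [6.4, -2.3, -4.2]
opening: 0.0081
grasp_force: 48.6
```

>>> {"method": "servo_tool", "body": {"moves": [[[0,0,0],[0,0.0019,-0.0059],0],[[0,0,0],[0,0.0019,-0.0059],0],[[0,0,0],[0,0.0019,-0.0059],0],[[0,0,0],[0,0.0019,-0.0059],0],[[0,0,0],[0,0.0025,-0.0056],0],[[0,0,0],[0,0.0025,-0.0056],0],[[0,0,0],[0,0.0025,-0.0056],0],[[0,0,0],[0,0.0025,-0.0056],0]]}}

```text
time: 6.4
ee_pos: [0.5013, -0.164, 0.1191]
tcp_rot: [180.0, -0.0, 70.0]
wrist_force: [5.6, -0.5, -5.0]
opening: 0.0078
grasp_force: 48.7
```

Forces are low, so I'll continue to 33° and check.

>>> {"method": "servo_tool", "body": {"moves": [[[0,0,0],[0,0.0031,-0.0054],0],[[0,0,0],[0,0.0031,-0.0054],0],[[0,0,0],[0,0.0031,-0.0054],0],[[0,0,0],[0,0.0031,-0.0054],0],[[0,0,0],[0,0.0035,-0.0051],0],[[0,0,0],[0,0.0035,-0.0051],0],[[0,0,0],[0,0,0],0],[[0,0,0],[0,0,0],0],[[0,0,0],[0,0,0],0],[[0,0,0],[0,0,0],0],[[0,0,0],[0,0,0],0],[[0,0,0],[0,0,0],0]]}}

```text
time: 7.6
ee_pos: [0.5189, -0.1703, 0.1511]
tcp_rot: [-179.9, -0.0, 70.0]
wrist_force: [-5.8, 4.1, 2.5]
opening: 0.0081
grasp_force: 49.2
```

Run:
```python
from h import *
im,_=camera("side")
for r in recognise("pot1","side"): print(r["score"],w(r["xyz"],"side").round(3))
cv2.imwrite("pics/s3.png",cv2.resize(im[110:310,210:410],None,fx=3,fy=3,interpolation=cv2.INTER_CUBIC)[:,:,::-1])
```

```text
0.93 [ 0.582 -0.398  0.027]
0.8 [ 0.665 -0.302  0.077]
0.77 [ 0.706 -0.178  0.076]
0.65 [ 0.69  -0.237  0.078]
```

View pics/s3.png

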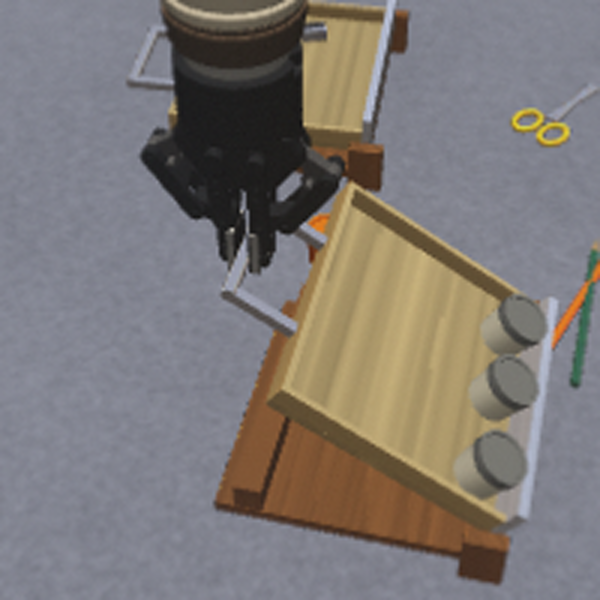

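All three pots, at crop (515,325), (503,385) and (490,465), rest against the fence. I'll lower the tray by the reverse path.

>>> {"method": "servo_tool", "body": {"moves": [[[0,0,0],[0,-0.0035,0.0051],0],[[0,0,0],[0,-0.0035,0.0051],0],[[0,0,0],[0,-0.0031,0.0054],0],[[0,0,0],[0,-0.0031,0.0054],0],[[0,0,0],[0,-0.0031,0.0054],0],[[0,0,0],[0,-0.0031,0.0054],0],[[0,0,0],[0,-0.0025,0.0056],0],[[0,0,0],[0,-0.0025,0.0056],0],[[0,0,0],[0,-0.0025,0.0056],0],[[0,0,0],[0,-0.0025,0.0056],0]]}}

```text
time: 8.7
ee_pos: [0.4921, -0.1606, 0.0959]
tcp_rot: [179.9, -0.0, 70.0]
wrist_force: [3.4, 0.4, -1.2]
opening: 0.0077
grasp_force: 49.7
```

>>> {"method": "servo_tool", "body": {"moves": [[[0,0,0],[0,-0.0019,0.0059],0],[[0,0,0],[0,-0.0019,0.0059],0],[[0,0,0],[0,-0.0019,0.0059],0],[[0,0,0],[0,-0.0019,0.0059],0],[[0,0,0],[0,-0.0013,0.006],0],[[0,0,0],[0,-0.0013,0.006],0],[[0,0,0],[0,-0.0013,0.006],0],[[0,0,0],[0,-0.0013,0.006],0]]}}

```text
time: 9.5
ee_pos: [0.4807, -0.1566, 0.0486]
tcp_rot: [179.8, 0.0, 70.0]
wrist_force: [9.0, -1.7, -2.0]
opening: 0.008
grasp_force: 48.9
```

>>> {"method": "servo_tool", "body": {"moves": [[[0,0,0],[0,-0.0006,0.0061],0],[[0,0,0],[0,-0.0006,0.0061],0],[[0,0,0],[0,-0.0005,0.005],0],[[0,0,0],[0,-0.0005,0.004],0],[[0,0,0],[0,-0.0002,0.002],0],[[0,0,0],[0,0,0.001],0],[[0,0,0],[0,0,0],0],[[0,0,0],[0,0,0],0]]}}

```text
time: 10.3
ee_pos: [0.4789, -0.156, 0.0279]
tcp_rot: [179.7, 0.0, 70.0]
wrist_force: [-2.4, 2.9, 25.2]
opening: 0.008
grasp_force: 51.4
```

Tray is on its rest (25 N upward). I'll open the fingers slowly, then withdraw.

>>> {"method": "servo_tool", "body": {"moves": [[[0,0,0],[0,0,-0.001],0],[[0,0,0],[0,0,0],0],[[0,0,0],[0,0,0],15],[[0,0,0],[0,0,0],20],[[0,0,0],[0,0,0],30],[[0,0,0],[0,0,0],40],[[0,0,0],[0,0,0],45],[[0,0,0],[0,0,0],45]]}}

```text
time: 11.1
ee_pos: [0.4773, -0.1553, 0.0253]
tcp_rot: [-180.0, 0.0, 70.0]
wrist_force: [-0.4, 0.2, -1.5]
opening: 0.0383
grasp_force: 0.0
```

>>> {"method": "servo_tool", "body": {"moves": [[[0,0,0],[0,0,-0.01],45],[[0,0,0],[0,0,-0.015],45],[[0,0,0],[0,0,-0.015],45],[[0,0,0],[0,0,-0.015],45],[[0,0,0],[0,0,-0.02],45],[[0,0,0],[0,0,-0.02],45],[[0,0,0],[0,-0.03,-0.02],45],[[0,0,0],[0,-0.03,0],45],[[0,0,0],[0,0,0],45],[[0,0,0],[0,0,0],45],[[0,0,0],[0,0,0],45]]}}

```text
time: 12.2
ee_pos: [0.4216, -0.1351, 0.1409]
tcp_rot: [180.0, 0.0, 70.0]
wrist_force: [0.2, 0.3, -0.0]
opening: 0.0384
grasp_force: 0.0
```

Run:
```python
from h import *
im,_=camera("side")
for n,f in(("pot1",recognise),("bar",mark_of)):
  for r in f(n,"side"): print(n,r["score"],w(r["xyz"],"side").round(3))
cv2.imwrite("pics/s4.png",cv2.resize(im[110:310,210:410],None,fx=3,fy=3,interpolation=cv2.INTER_CUBIC)[:,:,::-1])
```

```text
pot1 0.93 [ 0.673 -0.232  0.067]
pot1 0.87 [ 0.692 -0.174  0.068]
pot1 0.78 [ 0.583 -0.394  0.027]
pot1 0.71 [ 0.589 -0.024  0.033]
pot1 0.64 [ 0.646 -0.297  0.068]
bar 0.86 [ 0.478 -0.149  0.04 ]
```

View pics/s4.png

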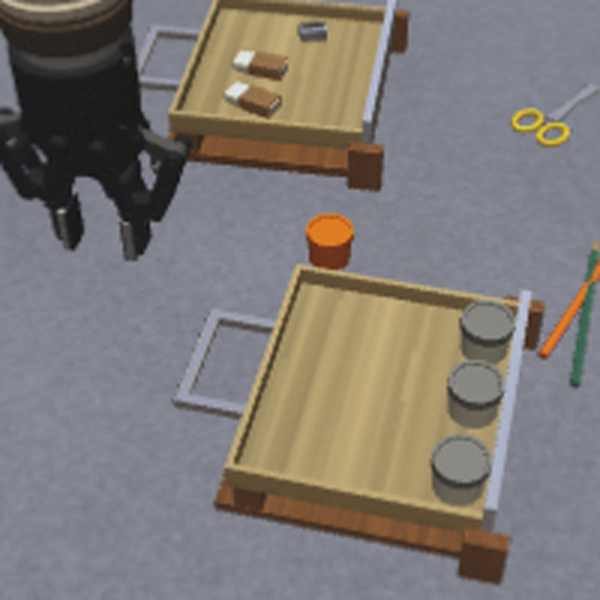

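The tray is flat, with the pots upright in a row along the fence at crop (487,330), (475,390) and (461,468). The gripper is clear.

```bash
python3 -c "
from workcell import job_done
print(job_done())"
```

```text
the job is handed in; nothing more can be done
None
```

I tipped the tray to about 33°, all three pots slid into a row against the fence, and I lowered it flat, let go and handed the job in at about 12 s; the judge's verdict was not shown.

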